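Stamp the walnut blank in the hand press and file it in its tray

TASK

Slide the dark walnut blank along the press bed until its end is fully home against the column, then push the red spring plunger all the way down to its stop with the blank under it, and let it spring back up. Then draw the blank out and lay it flat (do not drop it) in the blue tray with the dark walnut end block, not the pale maple one. Leave everything else on the bench where it is.

Things in the scene. Friction and masses are not known exactly. Their poses are not given: they have to be found in the camera images.
- press: White bench stamping press, fixed. Origin on the bench below the blank's centre when home; x runs along the bed to the column, z up. Bed 110 mm wide, 12 mm thick, x = -80 to 150 mm. Two steel fences, tops 20 mm above the bench, inner faces at y = +-22 mm, x = -80 to 90 mm, guide the blank. Column (70 mm wide): stop face at x = 90 mm.
- press_nose (a point): Middle of the lower front edge of the press's nose, the part that overhangs the bed: at press x = 20 mm, 85 mm above the bench. The nose is 60 mm wide, 25 mm thick and runs from here back to the column. The raised stamp foot hangs lower than it, to 70 mm above the bench. The blank can be lifted only after its far end has been drawn out past the nose.
- head_top (a point): Centre of the flat top of the red plunger head (50 mm diameter, 18 mm thick), on the press's nose at press x = +50 mm, y = 0, 154 mm above the bench when up; moves with the head.
- plunger (a joint): Plunger travel in m: 0 = up, 0.022 = fully down at its stop. Spring-returned; takes about 6 N to start and 17 N at the stop.
- stamp_foot: Sprung black rubber stamping foot, 30 mm diameter, under the plunger; origin at the centre of its lower face, 70 mm above the bench when up. It meets the top of a blank (52 mm above the bench) and gives by about 4 mm as the plunger reaches its stop.
- walnut: Dark brown square walnut blank, 180 x 40 x 40 mm, long axis along its x, 0.18 kg. Origin: centre of its underside. It starts lying between the fences of the press with its far end (+x) 25 to 55 mm short of the column; its near end sticks out beyond the bed.
- walnut_center (a point): Centre of the walnut blank, 20 mm above its underside. With the blank home it lies at x = 0, y = 0, z = 32 mm in the press's frame.
- tray_walnut: Blue shallow tray, fixed, with a dark walnut block along its near (-x) end. Outside 240 (x) x 140 (y) mm, walls 25 mm tall and 5 mm thick, inner floor 5 mm above the bench. Origin: centre of the underside of the blue part. The end block adds 35 mm beyond the -x wall, 28 mm tall. It may be on the left or on the right of the press.
- tray_maple: The same tray with a pale maple end block; not to be used.
- maple: Pale maple blank, 180 x 40 x 40 mm, lying on the bench; bystander, origin at the centre of its underside.
- mallet: Round carver's mallet standing head down, pale wood, 84 mm diameter, 210 mm tall; bystander, origin at its foot.
- wax_jar: Amber jar with brass lid, 72 mm diameter, 75 mm tall; bystander, origin at its foot.
- glue: White glue bottle with orange cap, 60 mm diameter, 170 mm tall; bystander, origin at its foot.
- gouge: Turning chisel with dark wooden handle, about 420 mm long, lying along its x; bystander, origin near its middle on the bench.
- brush: Bench brush lying along its x; bystander.
- mug: Blue mug, 82 mm diameter, 95 mm tall; bystander, origin at its foot.
Mind the look-alikes: they are no part of the job. Of the things shaped like the walnut, the brown one is meant.

How it is judged:
By the outcome, as a careful person would: the job done as asked, in the order asked, and still so for the second after the job is handed in, with the robot touching nothing.
It also fails if it takes over 64 s, if anything falls off the work surface, if the arm or the gripper's body presses on something with over 40 N, if the wrist force passes 120 N, or if a joint passes its speed limit or range.

ROBOT

A 6-joint arm with a two-finger parallel gripper is mounted at the origin on the work surface. World frame = base frame: x ahead of the robot, y to its left, z up, the work surface at z = 0. Lengths are in m, angles in rad, forces in N, time in s.
With the tool pointing down it reaches from about 0.3 to 0.95 m from the base axis. Payload 3.1 kg.
Tool frame: the origin (TCP) lies at the very end of the fingers, on their centre line; the grasp point (between the pads) lies 19 mm behind it; z points along the fingers, y is the line along which they close (so a half turn about z gives the same grasp; the last joint's range is limited). The gripper opens to 85 mm and grips with 20 to 120 N. Pads are 22 mm wide; open, the fingers measure 114 mm over their backs; the gripper's body (76 mm by 85 mm) begins 54 mm behind the grasp point. The pads swing forward as they close: fully open they stand 13 mm farther back than shut.
Start: joints at [1.066, 0.308, 1.634, -0, 1.2, -0.07], TCP at [0.263, 0.567, 0.231] pointing down, gripper open.
Joint ranges: [-3.06, 3.06], [-0.79, 1.96], [0.05, 2.63], [-1.19, 4.34], [0.05, 2.64], [-2.94, 2.94]. Speed limits (rad/s): [2.79, 2.79, 3.14, 3.14, 3.14, 3.14].

INTERFACE

Orientations are given as a unit quaternion [w, x, y, z].
In Python, from station import ctrl gives the robot as it stands. The module is installed in compiled form; this text tells all that it offers.
- The arm moves only by the tool drive_tool, never from a script. Its argument "commands" is a list of rows, each a list of 4 numbers: the shift along the tool's x, y, z in units of 5 cm (1.0 is 5 cm), then the turn about the tool's z in units of 90 degrees (1.0 is 90 degrees). A call has 1 to 12 rows; each row shifts and turns the commanded pose from where the row before left it, along the tool's axes as they then stand; what a row does not reach is not made up. A row lasts 1/12 s, in which the tool goes at most 41.7 mm and 7.16 degrees, less where a joint would pass 70% of its speed; a pose out of reach is approached as far as the arm can. A call with a number of a shift or a turn outside -1 to 1 is refused whole. A call with a gripper value outside its range is refused whole. "claw" is the opening, from 0 (shut) to 1 (fully open), set as the call begins (left out, the last holds). The fingers move at their own pace and stop on an object; the grip force is fixed at half the most. Time passes only in rows, so rows that do not move let the fingers close. It gives the time, the measured TCP pose, the force, the opening and the grip force at its end, in the units of the state.
- ctrl.sense(): the state, without advancing time (a new reading comes with each control period).
- ctrl.read_camera(name): name is "side" or "top" or "wrist"; returns a dict with "color" (400x640x3 uint8, red, green, blue), "fov_y" (degrees; the focal length in pixels is half the picture's height over the tangent of half this angle, whatever the lens; pixels are square), "cx", "cy" (the principal point, pixels), "position" and "attitude" of the camera in the world; the wrist camera has in their place "hand_eye" (4x4, takes a point from camera to tool coordinates, whose origin is the TCP and whose axes are the flange's). Camera axes: x right, y down, z forward; pixel columns grow to the right and rows downward; lengths in m; the calibration is good to about 2 mm. A picture is of the moment at which its call begins: read the wrist's pose just before it. There is no depth.
- ctrl.hand_in(): hands the job in; it is judged then, once.
Trained networks look in a picture, given as the dict that the camera call returned (one of the last four; its "shot" number tells which), for a name from the list of things; names that differ only in an ending like _2 or _b are one class to them, and where a whole thing is asked for, a point or a joint stands for the part that bears it (a point fixed in the world has none). Each returns a list of dicts, best first, with "score" (0 to 1); they miss things now and then, are a little off and sometimes report something else, mostly with a low value. They report only what shows in the picture. A call takes as long as a camera call. They do not tell look-alikes from the thing itself.
- ctrl.look_for(picture, thing): "location" ([row, column] in pixels, amid what is visible of it).
The state is a dict: "time_s": time; "joint_pos": joint angles; "qvel": joint speeds; "joint_efforts": joint torques, N m; "tcp_pos": TCP position; "ee_rot": TCP orientation; "contact_force": force on the tool from outside, world axes, zero at the start; "torque": the same for the moment, N m; "opening": finger opening in m; "finger_force": force on a finger pad.
Only numpy, scipy, OpenCV 4.12 (cv2) and the standard library are available. Lean on these libraries where they do the work, as an engineer would, in place of code of your own. Each camera call takes 0.05 s, during which the arm holds its last target. There are 200 camera calls.

## Working session

There is one attempt and no reset: what is moved stays moved. The work goes in short steps, Python scripts to look and compute and a tool call to move; the robot and the scene stay as the last step left them, time stands still between calls to the robot, and variables do not carry over. Pictures are saved under pics/ and viewed, at most 10 in all, crops included, and the job is handed in when it is done.

Besides the shell and the picture viewer there is one more tool, called after "Call:" as a command line: name --pt "numbers of a row" for each row, then --argument value for the rest. drive_tool: Moves the arm, as the interface text tells. Its arguments: {"type":"object","properties":{"commands":{"type":"array"},"claw":{"type":"number"}},"required":["commands"]}

```bash
mkdir -p pics; cat > h.py <<'E'
import numpy as np,cv2
from station import ctrl
from scipy.spatial.transform import Rotation as R
def rot(a):
    a=np.array(a)
    return a if a.shape==(3,3) else R.from_quat(np.r_[a[1:],a[0]]).as_matrix()
def cam(name):
    s=ctrl.sense(); p=ctrl.read_camera(name)
    if 'hand_eye' in p:
        H=np.array(p['hand_eye']);Rt=rot(s['ee_rot']);p['Rm']=Rt@H[:3,:3];p['t']=Rt@H[:3,3]+np.array(s['tcp_pos'])
    else: p['Rm']=rot(p['attitude']);p['t']=np.array(p['position'])
    p['f']=200/np.tan(np.radians(p['fov_y'])/2)
    return p
def ray(p,rc):
    d=p['Rm']@np.array([(rc[1]-p['cx'])/p['f'],(rc[0]-p['cy'])/p['f'],1]);return d
def onz(p,rc,z):
    d=ray(p,rc);return p['t']+d*(z-p['t'][2])/d[2]
def proj(p,X):
    c=p['Rm'].T@(np.array(X)-p['t']);return np.array([c[1]/c[2]*p['f']+p['cy'],c[0]/c[2]*p['f']+p['cx']])
def save(p,n,crop=None,s=1):
    im=p['color'][:,:,::-1]
    if crop: im=im[crop[0]:crop[1],crop[2]:crop[3]]
    cv2.imwrite('pics/'+n,cv2.resize(im,None,fx=s,fy=s,interpolation=cv2.INTER_CUBIC))
E
python3 - <<'E'
from h import *
s=ctrl.sense();print(s['time_s'],s['tcp_pos'],s['ee_rot'],s['opening'])
p=cam('top');save(p,'top.png',s=1.25);print({k:p[k] for k in p if k not in('color',)})
for n in ['walnut','maple','press','head_top','press_nose','tray_walnut','tray_maple','stamp_foot','mallet','glue','gouge','mug','brush','wax_jar']:
    print(n,[(np.round(d['location']),round(d['score'],2),np.round(onz(p,d['location'],0.03),3)) for d in ctrl.look_for(p,n)][:3])
q=cam('side');save(q,'side.png',s=1.25);print(q['t'])
for n in ['walnut','press','head_top','stamp_foot']:
    print(n,[(np.round(d['location']),round(d['score'],2)) for d in ctrl.look_for(q,n)][:3])
E
```

```text
0.0 [0.26289434 0.56611492 0.23003886] [-3.33426952e-04  2.15689121e-01  9.76461413e-01 -1.09615964e-03] 0.08555187361646975
{'fov_y': 43.639196971469346, 'cx': 314.89407987403354, 'cy': 201.45582312446936, 'position': array([ 0.38268856, -0.00866132,  1.63405288]), 'attitude': array([-0.04284123,  0.71333896, -0.69876381,  0.0322691 ]), 'shot': 1, 'Rm': array([[ 0.0213757 , -0.994146  ,  0.10590941],
       [-0.99967579, -0.01978755,  0.01602369],
       [-0.0138342 , -0.10621759, -0.99424667]]), 't': array([ 0.38268856, -0.00866132,  1.63405288]), 'f': np.float64(499.5400510267002)}
walnut [(array([215., 336.]), 0.92, array([ 0.512, -0.053,  0.03 ])), (array([254., 286.]), 0.87, array([0.383, 0.104, 0.03 ]))]
maple [(array([176., 424.]), 0.84, array([ 0.643, -0.333,  0.03 ]))]
press [(array([179., 424.]), 0.68, array([ 0.634, -0.335,  0.03 ])), (array([178., 326.]), 0.67, array([ 0.631, -0.019,  0.03 ]))]
head_top [(array([175., 326.]), 0.75, array([ 0.642, -0.016,  0.03 ]))]
press_nose [(array([175., 325.]), 0.6, array([ 0.639, -0.013,  0.03 ]))]
tray_walnut [(array([246., 221.]), 0.56, array([0.404, 0.314, 0.03 ]))]
tray_maple [(array([253., 425.]), 0.75, array([ 0.396, -0.337,  0.03 ]))]
stamp_foot [(array([179., 424.]), 0.44, array([ 0.635, -0.334,  0.03 ])), (array([195., 485.]), 0.43, array([ 0.586, -0.529,  0.03 ]))]
mallet [(array([166., 213.]), 0.81, array([0.664, 0.352, 0.03 ]))]
glue [(array([137., 250.]), 0.98, array([0.761, 0.236, 0.03 ]))]
gouge []
mug [(array([199., 486.]), 0.69, array([ 0.572, -0.533,  0.03 ]))]
brush [(array([256., 476.]), 0.77, array([ 0.388, -0.499,  0.03 ]))]
wax_jar [(array([144., 389.]), 0.88, array([ 0.747, -0.221,  0.03 ]))]
[ 1.05919113 -1.23247765  1.31854295]
walnut [(array([229., 305.]), 0.94), (array([192., 284.]), 0.71), (array([208., 340.]), 0.29)]
press [(array([230., 337.]), 0.71)]
head_top [(array([206., 335.]), 0.43)]
stamp_foot [(array([231., 336.]), 0.42)]
```

View pics/top.png

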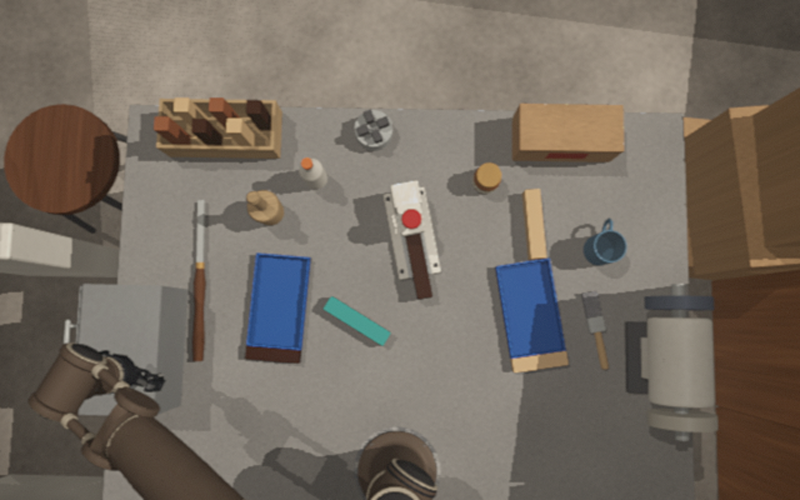

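View pics/side.png

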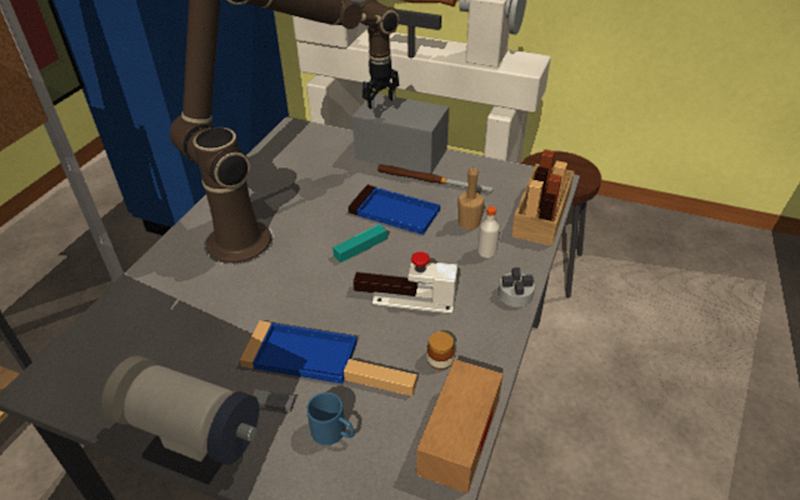

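The first two pictures settle which thing is which. In the top view (shown pixels / 1.25):
- **Blanks:** three could be taken for the walnut. They are the dark brown one in the press at [215,336], the teal one at [254,286] and the pale maple one at [176,424]. I choose the brown one.
- **Trays:** the left tray at [246,221] has the dark end block, seen at about [283,218]. The right tray at [253,425] has the pale block.

Next is a close crop with measurements.

```bash
cat >> h.py <<'E'
def rect(p,mask,z):
    n,l,st,c=cv2.connectedComponentsWithStats(mask.astype(np.uint8));i=1+np.argmax(st[1:,4])
    cs,_=cv2.findContours((l==i).astype(np.uint8),cv2.RETR_EXTERNAL,cv2.CHAIN_APPROX_NONE)
    P=np.array([onz(p,(y,x),z)[:2] for x,y in max(cs,key=len)[:,0,:]],np.float32)
    r=cv2.minAreaRect(P); return r,cv2.boxPoints(r),st[i]
def go(target,heading=None):
    """print the shift in tool units and turn units to reach world target (heading of tool y, rad)"""
    s=ctrl.sense();Rt=rot(s['ee_rot']);d=np.array(target)-s['tcp_pos'];t=0
    if heading is not None:
        h=np.arctan2(Rt[1,1],Rt[0,1]);t=-((heading-h+np.pi/2)%np.pi-np.pi/2)  # turn about down z
    print('tool shift units',np.round(Rt.T@d/0.05,3),'turn units',round(t/(np.pi/2),3),'| world d',np.round(d,4),'tcp',np.round(s['tcp_pos'],4),'j6',round(s['joint_pos'][5],3),'F',np.round(s['contact_force'],1),'t',s['time_s'])
    return t
E
python3 - <<'E'
from h import *
p=cam('top');save(p,'crop.png',(130,290,180,380),4)
im=p['color'].astype(int);r,g,b=im[...,0],im[...,1],im[...,2]
hsv=cv2.cvtColor(p['color'],cv2.COLOR_RGB2HSV)
for n,(rr,cc),z in [('head',(175,326),.154)]:
    m=((r>120)&(g<70)&(b<70));print(n,rect(p,m,z))
def win(m,a,b,c,d):
    o=np.zeros_like(m);o[a:b,c:d]=m[a:b,c:d];return o
m=win((r<90)&(r-b>8)&(g<60),180,245,315,350);print('walnut',rect(p,m,.052))
m=win((b-r>40)&(b-g>30),195,300,190,255);print('tray',rect(p,m,.025))
m=win((r<110)&(r-b>12),265,300,190,255);print('blk',rect(p,m,.028))
m=win((np.minimum(np.minimum(r,g),b)>150),140,240,300,360);print('white',rect(p,m,.012))
E
```

```text
head (((0.6208876967430115, -0.023860644549131393), (0.040571313351392746, 0.04050660505890846), 45.810855865478516), array([[ 0.5922255 , -0.02428918],
       [ 0.6212705 , -0.05252347],
       [ 0.6495499 , -0.02343211],
       [ 0.6205049 ,  0.00480218]], dtype=float32), array([322, 168,  14,  15, 162], dtype=int32))
walnut (((0.5169109106063843, -0.045622650533914566), (0.16218893229961395, 0.0356002151966095), 11.88910961151123), array([[ 0.43388894, -0.04491132],
       [ 0.44122317, -0.07974785],
       [ 0.5999329 , -0.04633398],
       [ 0.5925987 , -0.01149745]], dtype=float32), array([325, 187,  20,  52, 556], dtype=int32))
tray (((0.421816885471344, 0.3124696612358093), (0.14248456060886383, 0.2396198809146881), 86.33902740478516), array([[0.29770243, 0.24902293],
       [0.5368333 , 0.2337226 ],
       [0.54593134, 0.3759164 ],
       [0.30680048, 0.39121673]], dtype=float32), array([ 197,  202,   51,   78, 3289], dtype=int32))
blk (((0.2838802635669708, 0.3201296031475067), (0.14501798152923584, 0.03214503452181816), 86.59537506103516), array([[0.26353005, 0.24870309],
       [0.29561833, 0.24679407],
       [0.30423048, 0.3915561 ],
       [0.2721422 , 0.39346513]], dtype=float32), array([195, 277,  47,  14, 463], dtype=int32))
white (((0.6220419406890869, -0.03850652277469635), (0.2516199052333832, 0.08667542785406113), 12.374210357666016), array([[ 0.48986763, -0.02313612],
       [ 0.50844175, -0.10779798],
       [ 0.75421625, -0.05387692],
       [ 0.73564214,  0.03078493]], dtype=float32), array([ 313,  144,   40,   75, 1038], dtype=int32))
```

View pics/crop.png

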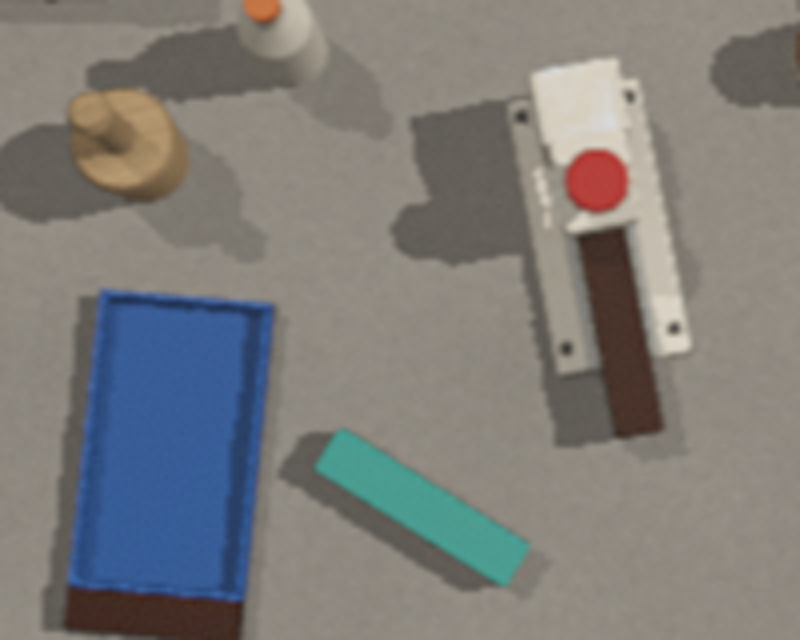

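The crop shows the brown blank between the press fences with its near end at about (636,435). The red head is at (597,180), and the blue tray at lower left has the dark end block at (155,612). The walnut, head and bed all agree on a heading of about 11.9°.

Call:
drive_tool --pt "0 0 0 -0.068" --pt "0 0 0 -0.068" --pt "0 0 0 -0.068" --pt "0 0 0 -0.068" --pt "0 0 0 -0.068" --pt "0 0 0 -0.068" --claw 0

```text
time_s: 1.55
tcp_pos: [0.2633, 0.5668, 0.2313]
ee_rot: [-0.0, -0.106, 0.994, -0.0]
contact_force: [0.4, 0.8, -0.6]
opening: 0.0124
finger_force: 0.0
```

```bash
cat >> h.py <<'E'
HD=np.radians(11.9);O=np.array([.572,-.0342]);U=np.array([np.cos(HD),np.sin(HD)]);V=np.array([-U[1],U[0]])
def P(x,y,z): return np.r_[O+x*U+y*V,z]
def where():
    s=ctrl.sense();d=np.array(s['tcp_pos'][:2])-O;print('press xy',np.round([d@U,d@V],4))
E
python3 -c "
from h import *
go(P(-.167,0,.2),HD+np.pi/2)"
```

```text
tool shift units [ -0.175 -13.036   0.625] turn units 0.002 | world d [ 0.1453 -0.6355 -0.0313] tcp [0.2633 0.5668 0.2313] j6 -0.716 F [ 0.4  0.8 -0.6] t 1.55
```

Call:
drive_tool --pt "-0.01 -0.72 0 0" --pt "-0.01 -0.72 0 0" --pt "-0.01 -0.72 0 0" --pt "-0.01 -0.72 0 0" --pt "-0.01 -0.72 0 0" --pt "-0.01 -0.72 0 0" --pt "-0.01 -0.72 0 0" --pt "-0.01 -0.72 0 0" --pt "-0.01 -0.72 0 0"

```text
time_s: 2.3
tcp_pos: [0.334, 0.2491, 0.2315]
ee_rot: [0.0, -0.103, 0.995, 0.0]
contact_force: [0.6, -0.4, -0.6]
opening: -0.0
finger_force: 0.0
```

Call:
drive_tool --pt "-0.01 -0.72 0 0" --pt "-0.01 -0.72 0 0" --pt "-0.01 -0.72 0 0" --pt "-0.01 -0.72 0 0" --pt "-0.01 -0.72 0 0" --pt "-0.01 -0.72 0 0" --pt "-0.01 -0.72 0 0" --pt "-0.01 -0.72 0 0" --pt "-0.01 -0.1 0 0" --pt "0 0 0 0"

```text
time_s: 3.13
tcp_pos: [0.3989, -0.0372, 0.2316]
ee_rot: [0.0, -0.101, 0.995, -0.0]
contact_force: [0.1, 0.7, 0.3]
opening: -0.0
finger_force: 0.0
```

```bash
python3 -c "
from h import *
go(P(-.167,0,.03),HD+np.pi/2);where()
p=cam('wrist');save(p,'w1.png',s=1.25)
for n in ['walnut','press','head_top']:
    print(n,[(np.round(d['location']),round(d['score'],2)) for d in ctrl.look_for(p,n)][:3])
for q in [(-.137,.02,.052),(-.137,-.02,.052),(.02,.02,.052),(-.08,.055,.012),(-.08,-.055,.012),(.05,0,.154)]: print(q,np.round(proj(p,P(*q))*1.25))
"
```

```text
tool shift units [-0.061 -0.654  4.033] turn units -0.004 | world d [ 0.0097 -0.0315 -0.2016] tcp [ 0.3989 -0.0372  0.2316] j6 -1.974 F [0.1 0.7 0.3] t 3.1333
press xy [-0.17    0.0328]
walnut [(array([233., 288.]), 0.69), (array([174., 471.]), 0.62)]
press [(array([283., 263.]), 0.63)]
head_top []
(-0.137, 0.02, 0.052) [264. 385.]
(-0.137, -0.02, 0.052) [265. 332.]
(0.02, 0.02, 0.052) [440. 388.]
(-0.08, 0.055, 0.012) [312. 428.]
(-0.08, -0.055, 0.012) [313. 302.]
(0.05, 0, 0.154) [586. 354.]
```

View pics/w1.png

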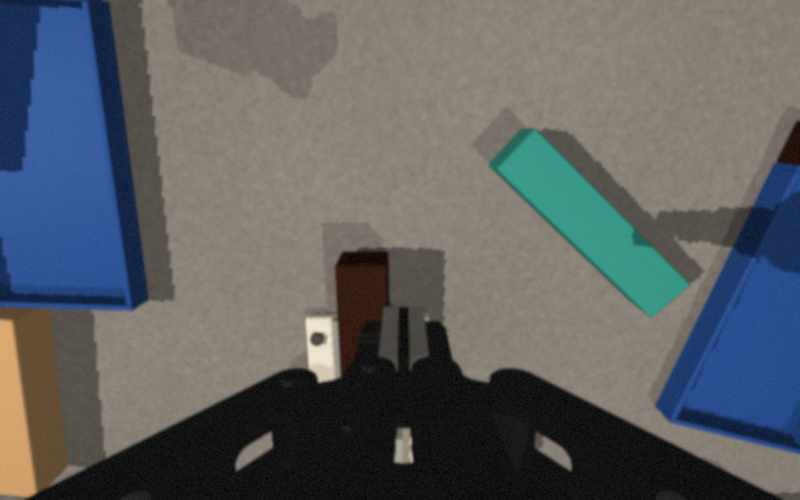

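The wrist view shows the walnut's near end at about (362,262) and the bed corner at (306,312). Both are within 3 mm of the model, shifted slightly to +y. Next I go down behind the end.

Call:
drive_tool --pt "-0.06 -0.6 0 0" --pt "0 0 0.6 0" --pt "0 0 0.8 0" --pt "0 0 0.8 0" --pt "0 0 0.8 0" --pt "0 0 0.7 0" --pt "0 0 0.3 0" --pt "0 0 0 0" --pt "0 0 0 0"

```text
time_s: 4.08
tcp_pos: [0.4066, -0.0626, 0.0307]
ee_rot: [-0.001, -0.104, 0.995, 0.001]
contact_force: [-0.5, -0.1, -0.3]
opening: 0.0
finger_force: 0.0
```

```bash
python3 -c "
from h import *
go(P(-.137,0,.03),HD+np.pi/2);where()
"
```

```text
tool shift units [-0.614 -0.127  0.012] turn units 0.0 | world d [ 0.0313  0.0002 -0.0007] tcp [ 0.4066 -0.0626  0.0307] j6 -2.038 F [-0.5 -0.1 -0.3] t 4.0833
press xy [-0.1677  0.0063]
```

Call:
drive_tool --pt "0 -0.08 0 0" --pt "-0.2 0 0 0" --pt "-0.15 0 0 0" --pt "-0.15 0 0 0" --pt "-0.15 0 0 0" --pt "-0.15 0 0 0" --pt "-0.15 0 0 0" --pt "-0.15 0 0 0" --pt "-0.05 0 0 0" --pt "0 0 0 0"

```text
time_s: 4.92
tcp_pos: [0.4658, -0.0561, 0.0314]
ee_rot: [0.001, -0.103, 0.995, -0.0]
contact_force: [0.3, -0.6, 0.0]
opening: -0.0002
finger_force: 0.0
```

```bash
python3 -c "
from h import *
go(P(-.101,0,.03),HD+np.pi/2);where()
"
```

```text
tool shift units [-0.148 -0.009  0.027] turn units -0.001 | world d [ 0.0074  0.0011 -0.0014] tcp [ 0.4658 -0.0561  0.0314] j6 -1.99 F [ 0.3 -0.6  0. ] t 4.9167
press xy [-0.1084  0.0005]
```

Call:
drive_tool --pt "-0.04 0.02 0 0" --pt "-0.04 0 0 0" --pt "-0.04 0 0 0" --pt "0 0 0 0"

```text
time_s: 5.25
tcp_pos: [0.4704, -0.0539, 0.0312]
ee_rot: [0.0, -0.103, 0.995, -0.0]
contact_force: [0.4, -0.2, 0.1]
opening: -0.0001
finger_force: 0.0
```

Call:
drive_tool --pt "-0.03 0 0 0" --pt "-0.03 0 0 0" --pt "0 0 0 0"

```text
time_s: 5.5
tcp_pos: [0.4735, -0.0534, 0.0313]
ee_rot: [0.0, -0.103, 0.995, -0.0]
contact_force: [0.0, -0.2, 0.3]
opening: -0.0003
finger_force: 0.0
```

Call:
drive_tool --pt "-0.04 0 0 0" --pt "-0.03 0 0 0" --pt "0 0 0 0"

```text
time_s: 5.75
tcp_pos: [0.4761, -0.0527, 0.0312]
ee_rot: [-0.001, -0.103, 0.995, 0.0]
contact_force: [-1.7, -0.6, 1.7]
opening: -0.0
finger_force: 1.2
```

Call:
drive_tool --pt "-0.03 0 0 0" --pt "-0.03 0 0 0" --pt "0 0 0 0"

```text
time_s: 6.0
tcp_pos: [0.476, -0.0523, 0.0307]
ee_rot: [-0.004, -0.103, 0.995, 0.0]
contact_force: [-7.9, -2.3, 5.9]
opening: -0.0
finger_force: 4.3
```

```bash
python3 -c "
from h import *
go(P(-.09,0,.03),HD+np.pi/2);where()
p=cam('wrist');save(p,'w2.png',s=1.25)
"
```

```text
tool shift units [-0.153 -0.042  0.012] turn units -0.0 | world d [ 0.0079 -0.0005 -0.0007] tcp [ 0.476  -0.0523  0.0307] j6 -1.975 F [-7.9 -2.3  5.9] t 6.0
press xy [-0.0977  0.0021]
```

View pics/w2.png

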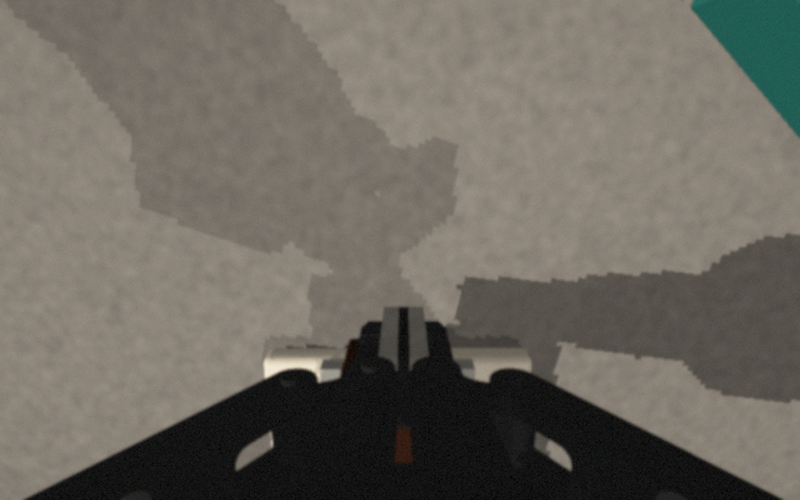

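The wrist view has the fingertips at the bed's near end, centred on the blank, with bed corners at about (265,355) and (530,355). Force is rising where home is expected. I'll press a little more to be sure.

Call:
drive_tool --pt "-0.04 0 0 0" --pt "-0.04 0 0 0" --pt "0 0 0 0"

```text
time_s: 6.3
tcp_pos: [0.4758, -0.0517, 0.0299]
ee_rot: [-0.009, -0.104, 0.995, 0.001]
contact_force: [-15.2, -6.5, 10.3]
opening: 0.0001
finger_force: 8.1
```

Call:
drive_tool --pt "-0.04 0 0 0" --pt "-0.04 0 0 0" --pt "0 0 0 0"

```text
time_s: 6.55
tcp_pos: [0.4756, -0.0511, 0.0291]
ee_rot: [-0.013, -0.104, 0.994, 0.001]
contact_force: [-21.0, -9.6, 15.0]
opening: 0.0002
finger_force: 11.7
```

Call:
drive_tool --pt "0.2 0 0 0" --pt "0.5 0 0 0" --pt "0.3 0 0 0" --pt "0 0 -0.7 0" --pt "0 0 -0.8 0" --pt "0 0 -0.8 0" --pt "0 0 -0.8 0" --pt "0 0 -0.5 0" --pt "0 0 0 0" --pt "0 0 0 0"

```text
time_s: 7.38
tcp_pos: [0.4408, -0.061, 0.2138]
ee_rot: [0.004, -0.103, 0.995, -0.001]
contact_force: [-0.5, 0.4, -1.0]
opening: 0.0003
finger_force: 0.0
```

```bash
python3 - <<'E'
from h import *
p=cam('top');r,g,b=[p['color'][...,i].astype(int) for i in range(3)]
m=((r>120)&(g<70)&(b<70));print('head',rect(p,m,.154))
o=np.zeros_like(r,bool);m=(r<90)&(r-b>8)&(g<60);o[180:245,315:350]=m[180:245,315:350];print('wal',rect(p,o,.052))
go(P(.05,0,.22),HD+np.pi/2);where()
p=cam('wrist');save(p,'w3.png',s=1.25)
for q in [(-.09,.02,.052),(-.09,-.02,.052),(-.08,.055,.012),(-.08,-.055,.012)]: print(q,np.round(proj(p,P(*q))*1.25))
E
```

```text
head (((0.6223905086517334, -0.02383563667535782), (0.0393998846411705, 0.03895772621035576), 1.107069492340088), array([[ 0.6023179 , -0.00474103],
       [ 0.6030706 , -0.04369149],
       [ 0.6424631 , -0.04293025],
       [ 0.6417104 , -0.00397979]], dtype=float32), array([322, 168,  14,  14, 159], dtype=int32))
wal (((0.5589677095413208, -0.03707117587327957), (0.0753706619143486, 0.03380393236875534), 12.196257591247559), array([[ 0.5185622 , -0.02851213],
       [ 0.52570367, -0.0615531 ],
       [ 0.5993732 , -0.04563022],
       [ 0.59223175, -0.01258925]], dtype=float32), array([325, 187,  15,  24, 224], dtype=int32))
tool shift units [-3.711 -0.026 -0.155] turn units -0.001 | world d [0.1819 0.0367 0.0082] tcp [ 0.439  -0.0606  0.2118] j6 -2.013 F [-0.2  0.1 -0.2] t 7.4333
press xy [-0.1355  0.0016]
(-0.09, 0.02, 0.052) [289. 428.]
(-0.09, -0.02, 0.052) [289. 372.]
(-0.08, 0.055, 0.012) [283. 468.]
(-0.08, -0.055, 0.012) [283. 332.]
```

View pics/w3.png

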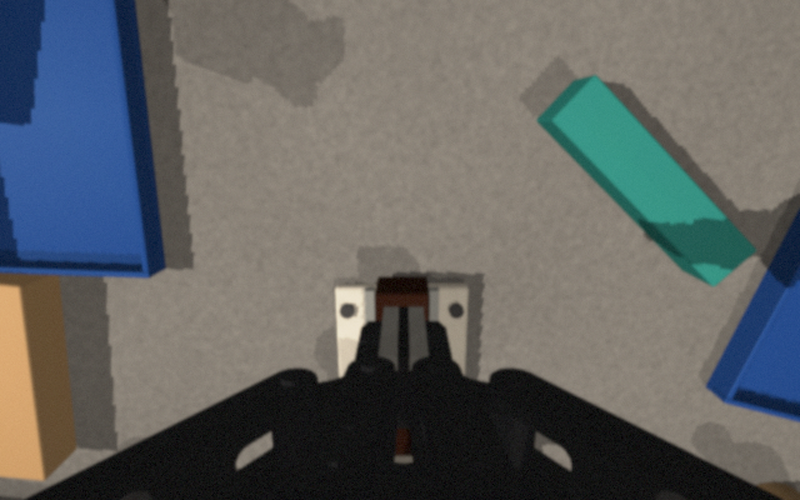

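The blank's near end is centred at about (402,285), sticking out about 10 mm past the bed edge, so it is home. Next I move over the plunger.

Call:
drive_tool --pt "-0.4 0 -0.1 0" --pt "-0.7 0 0 0" --pt "-0.7 0 0 0" --pt "-0.7 0 0 0" --pt "-0.7 0 0 0" --pt "-0.5 0 0 0" --pt "0 0 0 0" --pt "0 0 0 0"

```text
time_s: 8.15
tcp_pos: [0.6188, -0.0222, 0.2129]
ee_rot: [-0.003, -0.103, 0.995, 0.001]
contact_force: [-0.6, 0.3, 0.2]
opening: -0.0004
finger_force: 0.0
```

```bash
python3 -c "
from h import *
go(P(.05,.001,.158),HD+np.pi/2);where()
"
```

```text
tool shift units [-0.041 -0.023  1.097] turn units -0.0 | world d [ 0.0019 -0.0007 -0.0549] tcp [ 0.6188 -0.0222  0.2129] j6 -1.884 F [-0.6  0.3  0.2] t 8.15
press xy [0.0482 0.0021]
```

Call:
drive_tool --pt "-0.04 -0.02 0.3 0" --pt "0 0 0.4 0" --pt "0 0 0.3 0" --pt "0 0 0.1 0" --pt "0 0 0.1 0" --pt "0 0 0.1 0" --pt "0 0 0 0" --pt "0 0 0 0"

```text
time_s: 8.82
tcp_pos: [0.6215, -0.0235, 0.1523]
ee_rot: [-0.0, -0.103, 0.995, -0.0]
contact_force: [-2.6, -0.4, 3.0]
opening: 0.0001
finger_force: 2.0
```

Call:
drive_tool --pt "0 0 0.1 0" --pt "0 0 0.1 0" --pt "0 0 0.1 0" --pt "0 0 0 0" --pt "0 0 0 0"

```text
time_s: 9.23
tcp_pos: [0.6229, -0.0235, 0.1389]
ee_rot: [0.001, -0.103, 0.995, -0.0]
contact_force: [-3.3, 0.1, 8.9]
opening: 0.0002
finger_force: 4.3
```

Travel so far is about 15 mm of 22.

Call:
drive_tool --pt "0 0 0.08 0" --pt "0 0 0.08 0" --pt "0 0 0.04 0" --pt "0 0 0 0" --pt "0 0 0 0"

```text
time_s: 9.65
tcp_pos: [0.6231, -0.0235, 0.132]
ee_rot: [0.001, -0.103, 0.995, -0.0]
contact_force: [-8.9, -0.2, 20.3]
opening: -0.0
finger_force: 10.0
```

Call:
drive_tool --pt "0 0 0.06 0" --pt "0 0 0.04 0" --pt "0 0 0 0" --pt "0 0 0 0"

```text
time_s: 9.98
tcp_pos: [0.6232, -0.0235, 0.1318]
ee_rot: [0.001, -0.103, 0.995, -0.001]
contact_force: [-18.6, 1.4, 40.3]
opening: -0.0001
finger_force: 19.9
```

The plunger is at its stop: z has stalled at 0.132 and the force climbs. I release, back away and open the gripper.

Call:
drive_tool --pt "0 0 -0.2 0" --pt "0 0 -0.2 0" --pt "0 0 -0.3 0" --pt "0 0 -0.7 0" --pt "0 0 -0.4 0" --pt "0.5 0 0 0" --pt "0.7 0 0 0" --pt "0.6 0 0 0" --pt "0 0 0 0" --pt "0 0 0 0"

```text
time_s: 10.82
tcp_pos: [0.5331, -0.042, 0.2118]
ee_rot: [0.001, -0.102, 0.995, -0.0]
contact_force: [0.6, -0.7, 0.2]
opening: -0.0
finger_force: 0.0
```

```bash
python3 - <<'E'
from h import *
p=cam('top');q=cam('side')
go(P(-.05,.0012,.1),HD+np.pi/2);where()
E
```

```text
tool shift units [0.26  0.026 2.248] turn units -0.001 | world d [-0.0125 -0.0015 -0.1125] tcp [ 0.5354 -0.0419  0.2125] j6 -1.936 F [-0.2 -0.4  0.1] t 10.9167
press xy [-0.0374  0.    ]
```

Call:
drive_tool --pt "0.26 0.02 0 0" --pt "0 0 0.7 0" --pt "0 0 0.8 0" --pt "0 0 0.7 0" --pt "0 0 0 0" --pt "0 0 0 0" --pt "0 0 0 0" --pt "0 0 0 0" --claw 0.8

```text
time_s: 11.58
tcp_pos: [0.5239, -0.0438, 0.1041]
ee_rot: [0.003, -0.103, 0.995, -0.001]
contact_force: [-0.1, -0.4, 0.1]
opening: 0.0686
finger_force: 0.0
```

```bash
python3 - <<'E'
from h import *
go(P(-.05,.0012,.022),HD+np.pi/2);where();print(ctrl.sense()['opening'])
p=cam('wrist');save(p,'w4.png',s=1.25)
E
```

```text
tool shift units [0.027 0.017 1.642] turn units -0.001 | world d [-0.001   0.0005 -0.0821] tcp [ 0.5239 -0.0438  0.1041] j6 -1.943 F [-0.1 -0.4  0.1] t 11.5833
press xy [-0.0491  0.0005]
0.06862686128831043
```

View pics/w4.png

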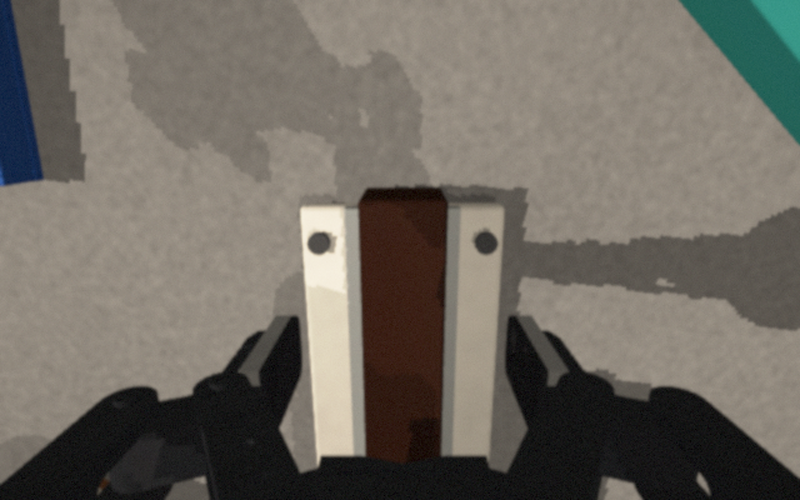

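The blank's mid column is 404 and the midpoint between the fingers is 402, so they are aligned. I descend and grip.

Call:
drive_tool --pt "0.02 0.01 0.5 0" --pt "0 0 0.6 0" --pt "0 0 0.4 0" --pt "0 0 0.14 0" --pt "0 0 0 0" --pt "0 0 0 0"

```text
time_s: 12.13
tcp_pos: [0.521, -0.0434, 0.0207]
ee_rot: [0.001, -0.103, 0.995, -0.0]
contact_force: [-0.1, -0.1, 0.6]
opening: 0.0681
finger_force: 0.0
```

Call:
drive_tool --pt "0 0 0 0" --pt "0 0 0 0" --pt "0 0 0 0" --pt "0 0 0 0" --pt "0 0 0 0" --pt "0 0 0 0" --pt "0 0 0 0" --pt "0 0 0 0" --claw 0

```text
time_s: 12.8
tcp_pos: [0.5213, -0.0435, 0.0213]
ee_rot: [0.002, -0.103, 0.995, -0.001]
contact_force: [-1.5, -0.7, 6.0]
opening: 0.039
finger_force: 61.8
```

Call:
drive_tool --pt "0 0 -0.02 0" --pt "0.2 0 0 0" --pt "0.4 0 0 0" --pt "0.4 0 0 0" --pt "0.4 0 0 0" --pt "0.4 0 0 0" --pt "0.4 0 0 0" --pt "0.1 0 0 0" --pt "0 0 0 0"

```text
time_s: 13.55
tcp_pos: [0.4054, -0.0668, 0.0206]
ee_rot: [-0.001, -0.102, 0.995, 0.0]
contact_force: [-2.8, 0.1, 4.6]
opening: 0.0394
finger_force: 61.5
```

```bash
python3 - <<'E'
from h import *
go(P(-.165,.0012,.022),HD+np.pi/2);where()
p=cam('side');save(p,'s2.png',(130,290,200,420),3.5)
E
```

```text
tool shift units [-0.095 -0.024 -0.029] turn units -0.002 | world d [ 0.0049 -0.0002  0.0014] tcp [ 0.4054 -0.0668  0.0206] j6 -2.045 F [-2.8  0.1  4.6] t 13.55
press xy [-0.1698  0.0024]
```

View pics/s2.png

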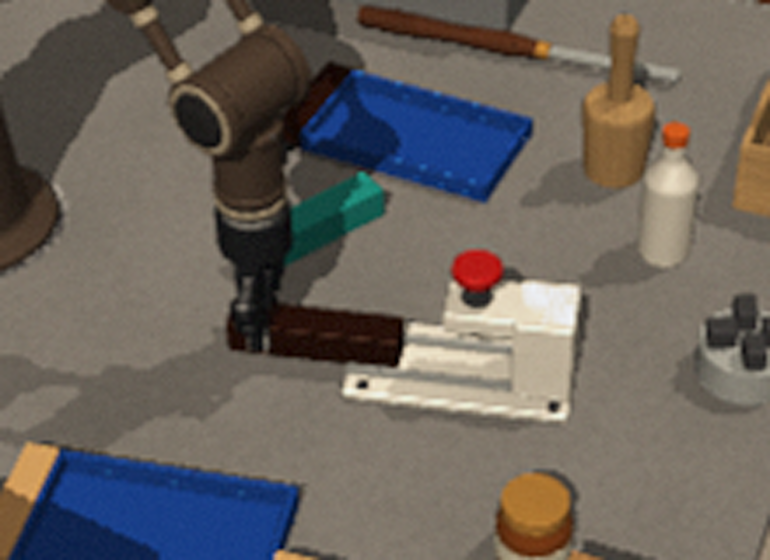

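The side view shows the blank's far end at (400,345), clear of the nose at (450,320), and the red head is back up at (477,270). Now I lift.

Call:
drive_tool --pt "0 0 -0.1 0" --pt "0 0 -0.3 0" --pt "0 0 -0.5 0" --pt "0 0 -0.5 0" --pt "0 0 -0.5 0" --pt "0 0 -0.5 0" --pt "0 0 -0.2 0" --pt "0 0 0 0"

```text
time_s: 14.27
tcp_pos: [0.4096, -0.067, 0.1527]
ee_rot: [0.003, -0.103, 0.995, -0.001]
contact_force: [0.5, 0.5, -1.7]
opening: 0.0394
finger_force: 61.1
```

Call:
drive_tool --pt "0 0 0 0.035" --pt "0 0 0 0.035" --pt "0 0 0 0.035" --pt "0 0 0 0.035" --pt "0 0 0 0.035" --pt "0 0 0 0"

```text
time_s: 14.77
tcp_pos: [0.4055, -0.0661, 0.1482]
ee_rot: [-0.002, 0.035, 0.999, 0.001]
contact_force: [0.3, -0.8, -1.0]
opening: 0.039
finger_force: 60.9
```

```bash
python3 - <<'E'
from h import *
go([.3704,.3158,.15],np.radians(86.34));print(ctrl.sense()['torque'],ctrl.sense()['opening'])
E
```

```text
tool shift units [ 1.231  7.571 -0.024] turn units -0.004 | world d [-0.0351  0.3819  0.0018] tcp [ 0.4055 -0.0661  0.1482] j6 -1.769 F [ 0.3 -0.8 -1. ] t 14.7667
[0.03784264 0.0777205  0.00030656] 0.03903262722302255
```

Call:
drive_tool --pt "0.05 0.3 0 0" --pt "0.1 0.65 0 0" --pt "0.1 0.65 0 0" --pt "0.1 0.65 0 0" --pt "0.1 0.65 0 0" --pt "0.1 0.65 0 0" --pt "0.1 0.65 0 0" --pt "0.1 0.65 0 0" --pt "0.1 0.65 0 0" --pt "0.1 0.65 0 0" --pt "0.1 0.65 0 0" --pt "0.1 0.5 0 0"

```text
time_s: 15.77
tcp_pos: [0.3736, 0.3036, 0.1488]
ee_rot: [-0.001, 0.033, 0.999, -0.0]
contact_force: [1.3, -0.4, -0.9]
opening: 0.0392
finger_force: 61.1
```

Call:
drive_tool --pt "0.1 0.25 0 0" --pt "0 0 0 0" --pt "0 0 0 0"

```text
time_s: 16.02
tcp_pos: [0.3694, 0.3142, 0.1487]
ee_rot: [-0.001, 0.033, 0.999, -0.001]
contact_force: [-0.1, -0.4, -1.4]
opening: 0.0389
finger_force: 61.1
```

```bash
python3 - <<'E'
from h import *
go([.3704,.3158,.05],np.radians(86.34))
p=cam('wrist');save(p,'w5.png',s=1.25)
E
```

```text
tool shift units [-0.023  0.038  1.974] turn units -0.001 | world d [ 0.001   0.0016 -0.0987] tcp [0.3694 0.3142 0.1487] j6 -0.89 F [-0.1 -0.4 -1.4] t 16.0167
```

View pics/w5.png

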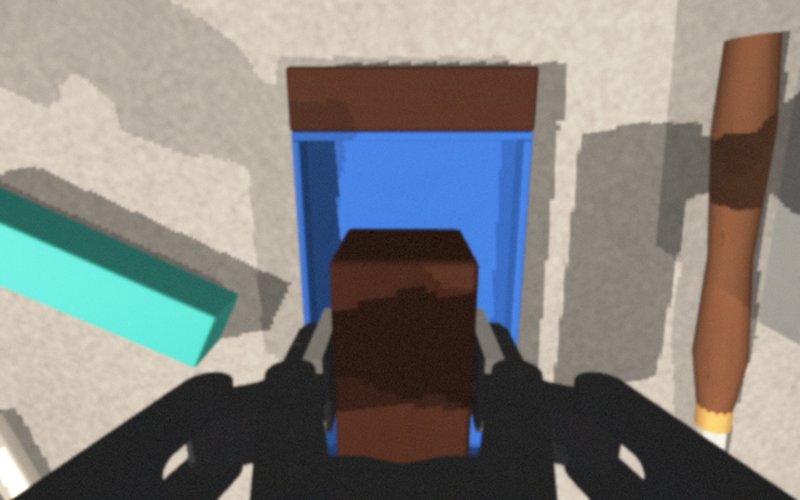

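The wrist view shows the blank (mid column 404) over the blue tray with the dark block (mid column 412), parallel to it. I shift about 4 mm to +y and descend.

Call:
drive_tool --pt "0 0.08 0.3 0" --pt "0 0 0.6 0" --pt "0 0 0.6 0" --pt "0 0 0.4 0" --pt "0 0 0.3 0" --pt "0 0 0 0" --pt "0 0 0 0"

```text
time_s: 16.65
tcp_pos: [0.3701, 0.3165, 0.0393]
ee_rot: [-0.001, 0.035, 0.999, -0.001]
contact_force: [0.2, 0.9, -0.4]
opening: 0.039
finger_force: 61.1
```

Call:
drive_tool --pt "0 0 0.1 0" --pt "0 0 0.1 0" --pt "0 0 0.06 0" --pt "0 0 0.06 0" --pt "0 0 0 0" --pt "0 0 0 0"

```text
time_s: 17.15
tcp_pos: [0.3708, 0.3183, 0.0243]
ee_rot: [0.0, 0.034, 0.999, -0.0]
contact_force: [0.8, -0.4, -0.7]
opening: 0.039
finger_force: 61.1
```

Call:
drive_tool --pt "0 0 0.04 0" --pt "0 0 0.04 0" --pt "0 0 0.04 0" --pt "0 0 0 0" --pt "0 0 0 0"

```text
time_s: 17.57
tcp_pos: [0.3707, 0.3181, 0.0181]
ee_rot: [-0.0, 0.034, 0.999, -0.0]
contact_force: [0.2, -0.7, -1.6]
opening: 0.0394
finger_force: 61.1
```

Call:
drive_tool --pt "0 0 0.03 0" --pt "0 0 0.03 0" --pt "0 0 0 0" --pt "0 0 0 0"

```text
time_s: 17.9
tcp_pos: [0.3708, 0.3182, 0.0152]
ee_rot: [-0.0, 0.034, 0.999, -0.0]
contact_force: [-0.1, -0.4, -0.5]
opening: 0.0392
finger_force: 61.1
```

Call:
drive_tool --pt "0 0 0.02 0" --pt "0 0 0 0" --pt "0 0 0 0"

```text
time_s: 18.15
tcp_pos: [0.371, 0.3183, 0.0144]
ee_rot: [0.0, 0.034, 0.999, 0.0]
contact_force: [-0.4, 0.1, -0.6]
opening: 0.0386
finger_force: 61.2
```

Call:
drive_tool --pt "0 0 0.02 0" --pt "0 0 0 0" --pt "0 0 0 0"

```text
time_s: 18.4
tcp_pos: [0.371, 0.3183, 0.0143]
ee_rot: [-0.0, 0.034, 0.999, -0.0]
contact_force: [-2.0, -0.6, 6.3]
opening: 0.0388
finger_force: 62.1
```

Floor contact comes at z = 0.0143, as predicted. I release.

Call:
drive_tool --pt "0 0 0 0" --pt "0 0 0 0" --pt "0 0 0 0" --pt "0 0 0 0" --pt "0 0 0 0" --pt "0 0 0 0" --claw 0.75

```text
time_s: 18.9
tcp_pos: [0.3708, 0.3182, 0.0131]
ee_rot: [-0.0, 0.034, 0.999, -0.0]
contact_force: [-0.9, 0.7, -0.4]
opening: 0.0643
finger_force: 0.0
```

Call:
drive_tool --pt "0 0 -0.2 0" --pt "0 0 -0.5 0" --pt "0 0 -0.8 0" --pt "0 0 -0.8 0" --pt "0 0 -0.8 0" --pt "0 0 -0.8 0" --pt "0.4 0 -0.2 0" --pt "0 0 0 0" --pt "0 0 0 0"

```text
time_s: 19.65
tcp_pos: [0.3508, 0.3198, 0.2195]
ee_rot: [0.001, 0.034, 0.999, 0.001]
contact_force: [-0.5, 0.4, -0.5]
opening: 0.064
finger_force: 0.0
```

```bash
python3 - <<'E'
from h import *
s=ctrl.sense();print(s['tcp_pos'],s['contact_force'],s['opening'],s['time_s'])
p=cam('side');w=cam('wrist')
a=cv2.resize(p['color'][130:330,180:440],(780,600))[:,:,::-1][:300*2]
a=cv2.resize(a,(480,370));b=cv2.resize(w['color'],(320,200))[:,:,::-1]
o=np.zeros((370,800,3),np.uint8);o[:,:480]=a;o[:200,480:]=b;cv2.imwrite('pics/fin.png',o)
E
```

```text
[0.35082714 0.31981544 0.21954356] [-0.51370434  0.41601816 -0.5020781 ] 0.06398093550978823 19.65
```

View pics/fin.png

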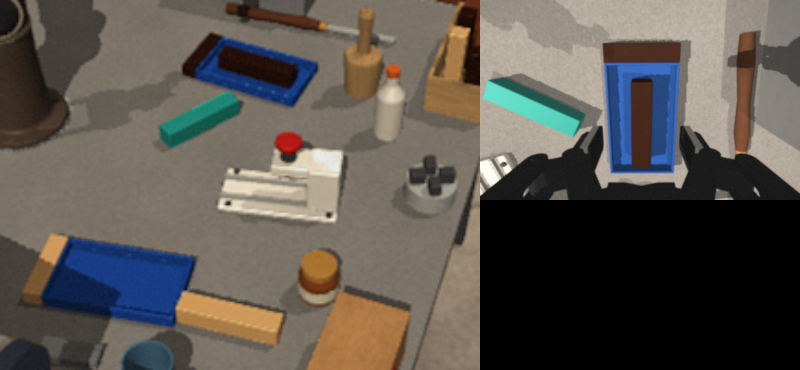

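The blank lies flat and centred in the tray with the dark block, at (258,67) in the side view. The plunger is up and everything else is where it was, so I hand in.

```bash
python3 -c "
from station import ctrl
print(ctrl.hand_in())"
```

```text
the job is handed in; nothing more can be done
None
```

The job is done and handed in at about 20 s: the walnut blank was pushed home, stamped to the stop, drawn out and laid flat in the blue tray with the walnut end block, with everything else left where it was.

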